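Press a handle rivet home with the bench bar clamp

TASK

A hardwood block with a half-driven brass rivet lies between the jaws of the small ratchet bar clamp on the bench. Squeeze or draw the clamp's orange trigger towards its grip, stroke by stroke until the jaw has pressed the rivet fully home and bears firmly on its head, about 15 N for a moment and never more than 28 N; then hold the red release tab down until the jaw has sprung fully open, and let go. Leave the block lying in its cradle, do not push the jaw or the block by hand, and do not knock the loose blue bottle about.

Things in the scene. Friction and masses are not known exactly. Their poses are not given: they have to be found in the camera images.
- clamp: Grey steel bar clamp fixed on the bench, base 330 x 76 x 14 mm. Origin on the bench under the anvil's face; x level along the bar, from grip to moving jaw; z up. In its frame (mm): anvil x -16..0, y +-17, up to z 80; wooden cradle rails x 2..92, |y| 24..34, top z 42. Housing 36 wide, up to z 48. From -x to +x: red tab, black grip, orange trigger, anvil, block, jaw.
- grip_top (a point): Centre of the top of the clamp's fixed black upright grip, 125 mm above the bench, at clamp x = -84 mm. The grip is 20 mm thick along the clamp's x, 28 mm wide and 77 mm tall above the housing. The orange trigger stands before it, the red release tab behind it.
- jaw: Moving jaw with black rubber pad 28 mm wide, 30 mm tall. Origin = centre of the pad's face, which looks to clamp -x; axes as the clamp's. Fully open: clamp x = 92 mm, z = 58 mm (stop); travel 50 mm to -x. A 2 N spring pulls it open, a ratchet of 5 mm pitch holds it: it may slip back up to 5 mm as the trigger is let go. The pad gives 1 mm per 7 N.
- trigger_face (a point): Centre of the orange trigger's outer face, which looks to clamp +x and is pushed to -x, towards the grip; 95 mm above the bench. Paddle 26 mm wide, 10 mm thick, 30 mm above and below this point. At rest at clamp x = -40 mm, 54 mm from the grip's rear face. Trigger force = force of the jaw on the work + about 7 N (springs, ratchet drag), 1 to 1.
- trigger (a joint): Trigger stroke, straight along clamp -x: 0 at rest, 0.019 m at its stop. The first 6 to 8 mm are idle, then the jaw moves mm for mm; a full stroke gains about 10 mm. Let it back fully between strokes, its spring (2.5 to 3.7 N) does that. Short of the stop it halts only when the jaw is blocked.
- tab_top (a point): Centre of the top of the red release tab, 24 x 24 mm, on a thin stem, 92 mm above the bench when up, at clamp x = -135 mm. Press straight down at least 5 mm (spring 1.5 to 3 N) and keep it down, the trigger let back, until the jaw has run open (under 2 s). It dips by itself a few mm as the ratchet clicks.
- release_tab (a joint): Travel of the release tab: 0 up, 0.008 m at its lower stop.
- block: Loose brown hardwood block 50 (x) x 100 (y) x 32 (z) mm on the cradle rails, origin at the centre of its underside (42 mm above the bench), its x along the clamp's x. It starts 3 to 10 mm off the anvil and is pushed onto it by the jaw. The rivet stands out of the middle of its +x face, 16 mm above its underside.
- rivet_head (a point): Brass rivet, head 18 mm across and 4 mm thick, 8 mm shank. This point is the centre of the head's underside. It starts 9 to 16 mm out from the block's face; fully home it lies on the face, 25 mm from the block's origin along the block's x. It goes in along the block's -x with about 5 N and stays where it is left.
- oil_bottle: Blue bottle with white cap and label, 45 x 45 x 120 mm, standing behind the work; origin at the centre of its underside. Loose, a bystander.

How it is judged:
By the outcome, as a careful person would: the job done as asked, in the order asked, and still so for the second after the job is handed in, with the robot touching nothing.
It also fails if it takes over 54 s, if anything falls off the work surface, if the arm or the gripper's body presses on something with over 40 N, if the wrist force passes 120 N, or if a joint passes its speed limit or range.

ROBOT

A 6-joint arm with a two-finger parallel gripper is mounted at the origin on a cart in front of the work surface, level with it; the furniture and walls round the work are solid. World frame = base frame: x ahead of the robot, y to its left, z up, the work surface at z = 0. Lengths are in m, angles in rad, forces in N, time in s.
With the tool pointing down it reaches from about 0.375 to 0.975 m from the base axis. Payload 3.8 kg.
Tool frame: the origin (TCP) lies midway between the tips of the shut fingers; the grasp point (between the pads) lies 19 mm behind it; z points along the fingers, y is the direction in which the jaws open and shut (so a half turn about z gives the same grasp; the last joint's range is limited). The gripper opens to 85 mm and grips with 20 to 120 N. Pads are 22 mm wide; open, the fingers measure 114 mm over their backs; the gripper's body (76 mm by 85 mm) begins 54 mm behind the grasp point. The pads swing forward as they close: fully open they stand 13 mm farther back than shut.
Start: joints at [-1.174, 0.264, 1.604, -0, 1.274, -0.037], TCP at [0.284, -0.612, 0.231] pointing down, gripper open.
Joint ranges: [-2.63, 2.63], [-0.94, 2.18], [0.31, 2.57], [-1.31, 4.45], [0, 2.66], [-2.55, 2.55]. Speed limits (rad/s): [2.57, 2.57, 3.14, 3.14, 3.14, 3.14].

INTERFACE

Orientations are given as a rotation vector (axis times angle).
In Python, from workcell import readout, read_camera, camera_params, bot gives the robot as it stands.
- The arm moves only by the tool apply_moves, never from a script. Its argument "plan" is a list that holds one entry, the list of rows, each a list of 7 numbers: the shift along the tool's x, y, z each as a share of 1000 mm, from -1 to 1, then the turn, a rotation vector about the tool's x, y, z each as a share of pi rad, from -1 to 1, then the gripper command: -1 is fully open, 1 is shut, values between are in proportion. A call has exactly 8 rows; each row is the pose to reach, as a shift and turn from the pose commanded when the call began, along the tool's axes at that moment, turning the shorter way round; what a row does not reach only later rows make up. A row lasts 1/12 s, in which the tool goes at most 41.7 mm and 7.16 degrees, less where a joint would pass 70% of its speed; a pose out of reach is approached as far as the arm can. A call with a number of a shift or a turn outside -1 to 1 is refused whole. A call with a gripper value outside its range is refused whole. The fingers move at their own pace and stop on an object; "force" is the grip in N (left out, the last holds). Time passes only in rows, so rows that repeat a pose let the fingers close, or fill a call up. It gives the time, the measured TCP pose, the force and the opening at its end, in the units of the state.
- readout.read_state(): the state, without advancing time (a new reading comes with each control period).
- read_camera(name): name is "scene" or "top"; returns the picture (384x512x3 uint8, red, green, blue); there is no depth.
- camera_params(name): a dict with "fovy" (degrees; the focal length in pixels is half the picture's height over the tangent of half this angle, whatever the lens; pixels are square), "cx", "cy" (the principal point, pixels), "rvec" (rotation vector, rad) and "tvec" (3), from world to camera coordinates, as OpenCV has them. Camera axes: x right, y down, z forward; pixel columns grow to the right and rows downward; lengths in m; the calibration is good to about 2 mm. A picture is of the moment at which its call begins. camera_params takes no time and is no camera call.
- bot.finish_job(): hands the job in, once; it reports no verdict.
The state is a dict: "time": time; "q": joint angles; "joint_vel": joint speeds; "joint_torque": joint torques, N m; "tool_pos": TCP position; "tcp_rot": TCP orientation; "wrist_force": force on the tool from outside, world axes, zero at the start; "torque": the same for the moment, N m; "width": opening from 0.0 (shut) to 1.0 (fully open).
Only numpy, scipy, OpenCV 4.12 (cv2) and the standard library are available. Lean on these libraries where they do the work, as an engineer would, in place of code of your own. Each camera call takes 0.05 s, during which the arm holds its last target.

## Working session

There is one attempt and no reset: what is moved stays moved. The work goes in short steps, Python scripts to look and compute and a tool call to move; the robot and the scene stay as the last step left them, time stands still between calls to the robot, and variables do not carry over. Pictures are saved under pics/ and viewed, and the job is handed in when it is done.

Besides the shell and the picture viewer there is one more tool, called after "Emit:" in YAML: its name, and indented under it one key for each argument. apply_moves: Moves the arm, as the interface text tells. Shift numbers are shares of 1000 mm and turn numbers shares of pi rad, none past 1 either way. Its arguments: {"type":"object","properties":{"plan":{"type":"array","items":{"type":"array","items":{"type":"array","items":{"type":"number","minimum":-1,"maximum":1}}}},"force":{"type":"number"}},"required":["plan"]}

```bash
mkdir -p pics; ls; python3 - <<'E'
from workcell import readout, read_camera, camera_params, bot
import cv2
print(readout.read_state())
for n in ("scene","top"):
    print(n,camera_params(n))
    cv2.imwrite(f"pics/{n}0.png",read_camera(n)[:,:,::-1])
E
```

```text
pics
{'time': 0.0, 'q': array([-1.17387307e+00,  2.64762020e-01,  1.60535751e+00, -3.77143719e-05,
        1.27372291e+00, -3.69230538e-02]), 'joint_vel': array([-0.00089637,  0.00162553,  0.00037003, -0.00052429, -0.0014505 ,
        0.00110452]), 'joint_torque': array([ 7.90528993e-04, -5.15101647e+01, -3.67322910e+01, -3.84679561e-04,
        1.28774767e-02, -9.32464218e-06]), 'tool_pos': array([ 0.28343564, -0.61180298,  0.22996497]), 'tcp_rot': array([-3.06580811e+00, -6.75694112e-01,  6.87911252e-04]), 'wrist_force': array([-0.6649296 , -0.37837026, -0.32189769]), 'torque': array([0.00350413, 0.05974544, 0.02747342]), 'width': 1.001651139172703}
scene {'fovy': 50.93678614960944, 'cx': 254.26279478380374, 'cy': 191.92011099574896, 'rvec': array([ 0.8472929 , -2.33084327,  1.29638247]), 'tvec': array([0.3978222 , 0.31012931, 0.56843504])}
top {'fovy': 52.805828313829196, 'cx': 254.30510485936097, 'cy': 193.86260531613038, 'rvec': array([ 2.10989618, -2.0828594 ,  0.2349653 ]), 'tvec': array([-0.06317625,  0.59438994,  1.01076807])}
```

View pics/scene0.png

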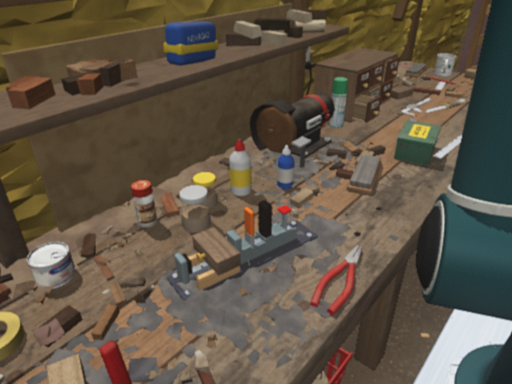

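View pics/top0.png

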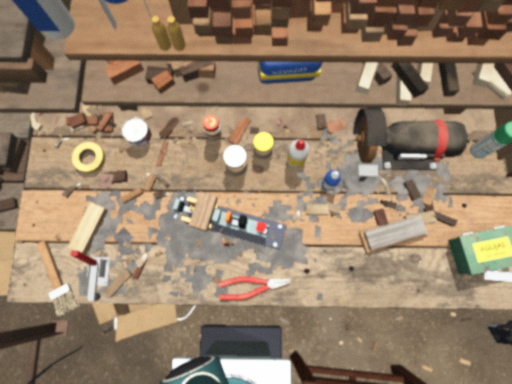

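The scene view shows the jaw end at about (185,275), the orange trigger at (250,220), the black grip at (265,215) and the red tab at (284,211). In the top view they lie at about (183,205), (229,217), (245,222) and (262,227). I'll zoom in and measure.

```bash
cat > h.py <<'E'
import numpy as np, cv2
from workcell import readout, read_camera, camera_params, bot
from scipy.spatial.transform import Rotation as R
def cam(n):
    p=camera_params(n); f=192/np.tan(np.radians(p['fovy']/2))
    return f,p['cx'],p['cy'],cv2.Rodrigues(np.array(p['rvec']))[0],np.array(p['tvec'])
def ray(n,uv):
    f,cx,cy,Rm,t=cam(n); d=Rm.T@np.array([(uv[0]-cx)/f,(uv[1]-cy)/f,1]); return -Rm.T@t,d
def onz(n,uv,z):
    c,d=ray(n,uv); return c+d*(z-c[2])/d[2]
def proj(n,P):
    f,cx,cy,Rm,t=cam(n); q=(Rm@np.atleast_2d(P).T).T+t; return np.c_[f*q[:,0]/q[:,2]+cx,f*q[:,1]/q[:,2]+cy]
def tri(uv1,uv2):
    A=[];b=[]
    M=np.zeros((3,3));v=np.zeros(3);L=[]
    for n,uv in (("scene",uv1),("top",uv2)):
        c,d=ray(n,uv);d=d/np.linalg.norm(d);Q=np.eye(3)-np.outer(d,d);M+=Q;v+=Q@c;L.append((c,d,Q))
    x=np.linalg.solve(M,v);return x,[np.linalg.norm(Q@(x-c)) for c,d,Q in L]
def snap(tag,crop={"scene":(140,180,200,130),"top":(160,170,140,90)},k=4):
    for n,(x,y,w,h) in crop.items():
        im=read_camera(n)[:,:,::-1]; np.save(f"pics/{n}_{tag}.npy",im)
        cv2.imwrite(f"pics/{n}_{tag}.png",cv2.resize(im[y:y+h,x:x+w],None,fx=k,fy=k,interpolation=cv2.INTER_CUBIC))
def mask(im,lo,hi,box):
    hsv=cv2.cvtColor(im,cv2.COLOR_BGR2HSV);m=cv2.inRange(hsv,lo,hi);z=np.zeros_like(m);x,y,w,h=box;z[y:y+h,x:x+w]=m[y:y+h,x:x+w];return z
def st():
    s=readout.read_state();print("t",s['time'],"p",np.round(s['tool_pos'],4),"r",np.round(s['tcp_rot'],3),"F",np.round(s['wrist_force'],1),"w",round(s['width'],3));return s
E
python3 - <<'E'
from h import *
snap("a")
for n in("scene","top"):
    im=np.load(f"pics/{n}_a.npy"); b=(140,180,200,130) if n=="scene" else (160,170,140,90)
    for nm,lo,hi in(("red",(0,170,120),(5,255,255)),("red2",(174,150,120),(180,255,255)),("orange",(6,190,150),(16,255,255)),("black",(0,0,0),(180,255,45))):
        k,l,s,c=cv2.connectedComponentsWithStats(mask(im,lo,hi,b))
        for i in range(1,k):
            if s[i,4]>8: print(n,nm,s[i],np.round(c[i],1))
E
```

```text
scene red [278 206  13   8  71] [284.1 209.3]
scene red [328 269  12  12  53] [332.7 273.7]
scene red [335 305   5   5   9] [336.9 307.3]
scene orange [245 208   8  27  78] [250.  217.6]
scene black [259 201  12  36 383] [264.7 218.3]
scene black [184 255   8  18  45] [188.4 264.7]
scene black [144 291   7   7  23] [146.6 294.3]
top red [257 223   8   8  43] [260.7 226.7]
top orange [227 215   4   7  13] [228.4 218.2]
top black [179 203   5   8  17] [180.9 206.5]
top black [240 217   6  11  53] [242.4 222. ]
```

View pics/scene_a.png

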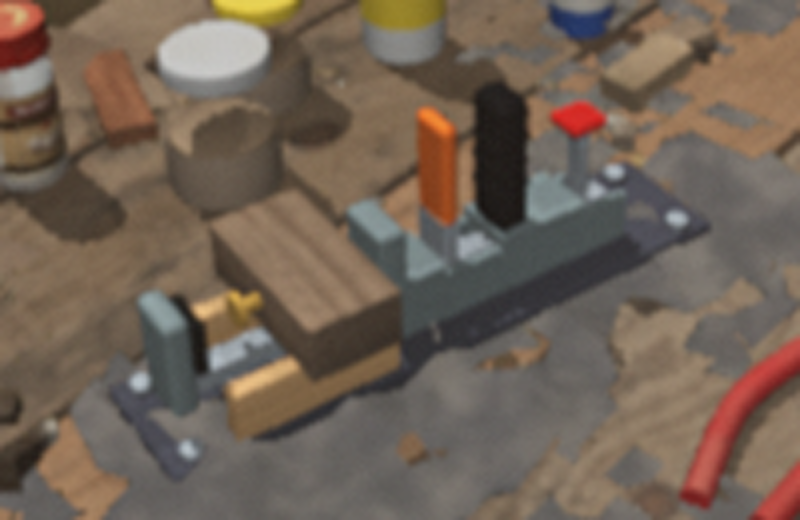

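View pics/top_a.png

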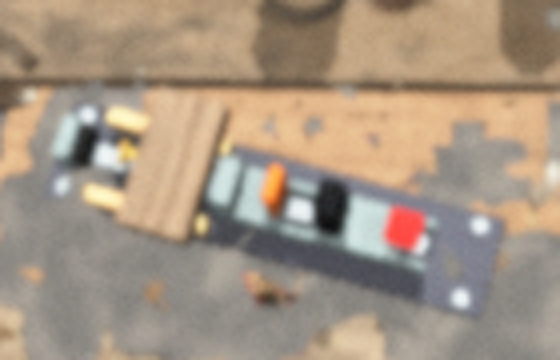

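```bash
python3 - <<'E'
from h import *
print("campos",ray("scene",(0,0))[0],ray("top",(0,0))[0])
T=lambda u,v:(160+u/4-.375,170+v/4-.375); S=lambda u,v:(140+u/4-.375,180+v/4-.375)
for nm,u,v,z in(("tab",405,228,.092),("griptop",333,203,.125),("trigtop",273,188,.125),("anviltop",224,178,.08),("jawtop",68,138,.08),("bot",480,224,.014),("bolt2",460,297,.014)):
    print(nm,np.round(onz("top",T(u,v),z),4))
print("scene")
for nm,u,v,z in(("tab",578,118,.092),("griptop",500,92,.125),("trigtop",438,114,.125),("anviltop",375,215,.08),("b1",615,172,.014),("b2",677,218,.014)):
    print(nm,np.round(onz("scene",S(u,v),z),4))
p=onz("top",T(405,228),.092);print(tri(S(578,118),T(405,228)))
E
```

```text
campos [0.09324183 0.49906384 0.56551068] [ 0.34899073 -0.06456715  1.11936558]
tab [ 0.4999 -0.0745  0.092 ]
griptop [ 0.5108 -0.0272  0.125 ]
trigtop [0.5202 0.0121 0.125 ]
anviltop [0.5344 0.0492 0.08  ]
jawtop [0.5609 0.1573 0.08  ]
bot [ 0.5149 -0.1292  0.014 ]
bolt2 [ 0.4623 -0.1149  0.014 ]
scene
tab [ 0.4992 -0.0721  0.092 ]
griptop [ 0.5147 -0.0262  0.125 ]
trigtop [0.5257 0.0084 0.125 ]
anviltop [0.5357 0.0452 0.08  ]
b1 [ 0.5163 -0.1351  0.014 ]
b2 [ 0.4645 -0.1216  0.014 ]
(array([ 0.50039351, -0.07435881,  0.09024844]), [np.float64(0.00031291453793490487), np.float64(0.00031291453793493544)])
```

```bash
python3 - <<'E'
from h import *
s=st(); M=R.from_rotvec(s['tcp_rot']); m=M.as_matrix(); print(np.round(m,3))
e=np.array([.262,.965,0]); e/=np.linalg.norm(e); print("yaw toolx",np.degrees(np.arctan2(m[1,0],m[0,0])))
O=np.array([.535,.0552,0])
for sg in(1,-1):
    x=sg*e; z=np.array([0,0,-1.]); G=np.c_[x,np.cross(z,x),z]
    print(sg,"turn/pi",np.round((M.inv()*R.from_matrix(G)).as_rotvec()/np.pi,4))
    tgt=O-29*.001*e+np.array([0,0,.09]); print(tgt, m.T@(tgt-s['tool_pos']))
E
```

```text
t 0.2 p [ 0.2835 -0.6121  0.2304] r [-3.067 -0.676  0.   ] F [0.6 1.  0.1] w 0.997
[[ 0.907  0.42  -0.001]
 [ 0.42  -0.907  0.001]
 [ 0.    -0.001 -1.   ]]
yaw toolx 24.857976950150746
1 turn/pi [-4.000e-04 -2.000e-04 -2.775e-01]
[0.5274015  0.02721317 0.09      ] [ 0.48998968 -0.47733488  0.14110875]
-1 turn/pi [-3.000e-04  5.000e-04  7.225e-01]
[0.5274015  0.02721317 0.09      ] [ 0.48998968 -0.47733488  0.14110875]
```

Emit:
apply_moves:
  plan:
    - [[0.03,-0.03,0,0,0,-0.015,1],[0.06,-0.06,0,0,0,-0.03,1],[0.09,-0.09,0,0,0,-0.05,1],[0.12,-0.12,0,0,0,-0.07,1],[0.15,-0.147,0,0,0,-0.09,1],[0.18,-0.176,0,0,0,-0.11,1],[0.205,-0.2,0,0,0,-0.13,1],[0.22,-0.215,0,0,0,-0.14,1]]
  force: 30

```text
time: 0.87
tool_pos: [0.3936, -0.3214, 0.2311]
tcp_rot: [-2.842, -1.335, -0.001]
wrist_force: [-0.2, 0.3, 0.3]
width: -0.002
```

```bash
cat >> h.py <<'E'
e=np.array([.262,.965,0]); e/=np.linalg.norm(e); O=np.array([.535,.0552,0])
def goto(cx,z,cy=0):
    s=st(); M=R.from_rotvec(s['tcp_rot']); m=M.as_matrix()
    zz=np.array([0,0,-1.]); G=np.c_[e,np.cross(zz,e),zz]; cyv=np.array([-e[1],e[0],0])
    t=O+cx*e+cy*cyv+np.array([0,0,z])
    d=s['tool_pos']-O
    print("clamp pos",np.round([d@e,d@cyv,d[2]],4),"shift",np.round(m.T@(t-s['tool_pos']),4),"turn/pi",np.round((M.inv()*R.from_matrix(G)).as_rotvec()/np.pi,4),"Fclamp",np.round([s['wrist_force']@e,s['wrist_force']@cyv,s['wrist_force'][2]],2))
E
python3 -c "
from h import *
goto(-.022,.16)"
```

```text
t 0.8667 p [ 0.3936 -0.3214  0.2311] r [-2.842e+00 -1.335e+00 -1.000e-03] F [-0.2  0.3  0.3] w -0.002
clamp pos [-0.4005  0.0378  0.2311] shift [ 0.36   -0.1225  0.0717] turn/pi [-1.000e-04 -5.000e-04 -1.361e-01] Fclamp [0.23 0.26 0.29]
```

Emit:
apply_moves:
  plan:
    - [[0.035,-0.012,0,0,0,-0.015,1],[0.07,-0.024,0,0,0,-0.03,1],[0.108,-0.036,0,0,0,-0.05,1],[0.145,-0.049,0,0,0,-0.07,1],[0.182,-0.061,0,0,0,-0.09,1],[0.218,-0.074,0,0,0,-0.11,1],[0.254,-0.086,0,0,0,-0.13,1],[0.28,-0.095,0,0,0,-0.136,1]]

```text
time: 1.53
tool_pos: [0.5004, -0.0464, 0.2313]
tcp_rot: [-2.496, -1.907, -0.001]
wrist_force: [0.0, -0.0, 0.2]
width: -0.003
```

```bash
python3 -c "
from h import *
goto(-.022,.15)"
```

```text
t 1.5333 p [ 0.5004 -0.0464  0.2313] r [-2.496e+00 -1.907e+00 -1.000e-03] F [ 0.  -0.   0.2] w -0.003
clamp pos [-0.1071  0.0068  0.2313] shift [0.085  0.0067 0.0814] turn/pi [ 0.0001 -0.0003 -0.0002] Fclamp [-0.03 -0.01  0.21]
```

Emit:
apply_moves:
  plan:
    - [[0.03,0.003,0,0,0,0,1],[0.06,0.006,0,0,0,0,1],[0.085,0.007,0,0,0,0,1],[0.085,0.007,0.02,0,0,0,1],[0.085,0.007,0.05,0,0,0,1],[0.085,0.007,0.08,0,0,0,1],[0.085,0.007,0.1,0,0,0,1],[0.085,0.007,0.1,0,0,0,1]]

```text
time: 2.2
tool_pos: [0.5249, 0.0309, 0.1259]
tcp_rot: [-2.495, -1.899, 0.013]
wrist_force: [-0.7, -0.3, -0.4]
width: -0.001
```

```bash
python3 -c "
from h import *
goto(-.022,.092); snap('b')"
```

```text
t 2.2 p [0.5249 0.0309 0.1259] r [-2.495 -1.899  0.013] F [-0.7 -0.3 -0.4] w -0.001
clamp pos [-0.0261  0.0034  0.1259] shift [0.0042 0.0037 0.0338] turn/pi [-0.0031  0.0009 -0.0014] Fclamp [-0.49  0.59 -0.38]
```

View pics/scene_b.png

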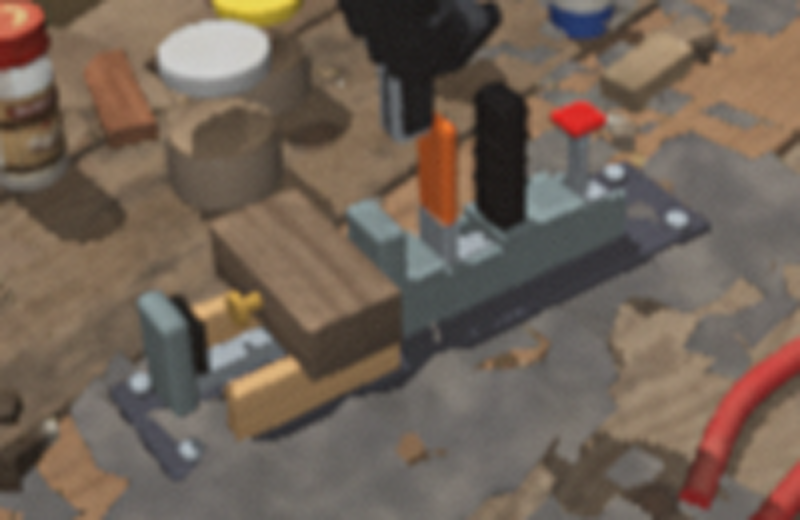

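View pics/top_b.png

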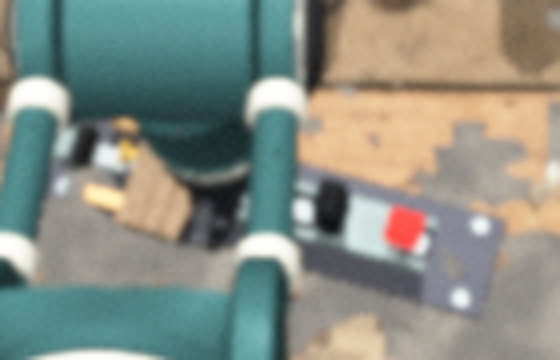

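```bash
python3 -c "
from h import *
goto(-.022,.092)
print(proj('scene',[O-.022*e+np.array([0,0,.125]),O-.045*e+np.array([0,0,.125])]))"
```

```text
t 2.3 p [0.5286 0.0308 0.1307] r [-2.499 -1.902  0.003] F [ 1.1 -0.1  0.5] w 0.001
clamp pos [-0.0252 -0.0002  0.1307] shift [ 0.0032 -0.0001  0.0387] turn/pi [-0.0007  0.0002 -0.0015] Fclamp [ 0.22 -1.13  0.52]
[[239.00346378 213.2187695 ]
 [248.94805967 209.32894983]]
```

Emit:
apply_moves:
  plan:
    - [[0.003,0,0,0,0,0,1],[0.003,0,0.006,0,0,0,1],[0.003,0,0.014,0,0,0,1],[0.003,0,0.022,0,0,0,1],[0.003,0,0.03,0,0,0,1],[0.003,0,0.036,0,0,0,1],[0.003,0,0.038,0,0,0,1],[0.003,0,0.038,0,0,0,1]]

```text
time: 2.97
tool_pos: [0.5292, 0.0337, 0.092]
tcp_rot: [-2.499, -1.901, 0.003]
wrist_force: [-0.2, -0.2, 0.3]
width: -0.003
```

```bash
python3 -c "
from h import *
goto(-.022,.092);snap('c',{'scene':(140,180,200,130)});goto(-.022,.092)"
```

```text
t 2.9667 p [0.5292 0.0337 0.092 ] r [-2.499 -1.901  0.003] F [-0.2 -0.2  0.3] w -0.003
clamp pos [-0.0223 -0.0001  0.092 ] shift [ 0.0003 -0.0001  0.    ] turn/pi [-0.0007  0.0002 -0.0015] Fclamp [-0.21  0.13  0.31]
t 3.0167 p [0.5297 0.0336 0.0927] r [-2.500e+00 -1.902e+00  2.000e-03] F [-0.4  0.  -0.1] w 0.001
clamp pos [-0.0222 -0.0005  0.0927] shift [ 0.0002 -0.0005  0.0007] turn/pi [-0.0004  0.0001 -0.0015] Fclamp [-0.1   0.39 -0.13]
```

View pics/scene_c.png

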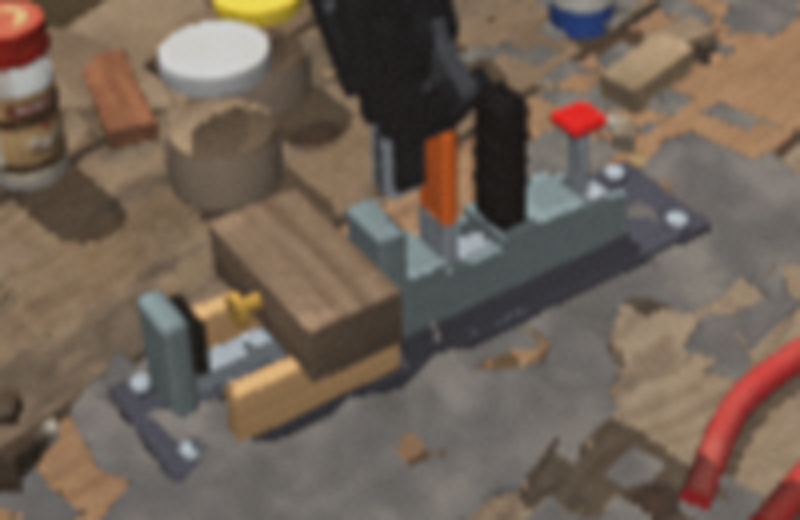

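```bash
python3 -c "
from h import *
c=np.array([-e[1],e[0],0])
for dx in(-.011,.011):
  for dy in(-.0145,0,.0145):
    p=proj('scene',[O+(-.022+dx)*e+dy*c+np.array([0,0,.092])])[0]; print(dx,dy,(p-[140,180]+.375)*4)
for dy in(-.013,.013): print('trig',dy,[(proj('scene',[O+-.04*e+dy*c+np.array([0,0,z])])[0]-[140,180]+.375)*4 for z in(.125,.065)])
"
```

```text
-0.011 -0.0145 [402.15689708 167.98301053]
-0.011 0 [418.11773951 182.08777228]
-0.011 0.0145 [434.49266729 196.55846553]
0.011 -0.0145 [364.70531333 183.10233802]
0.011 0 [380.39470368 197.59295648]
0.011 0.0145 [396.4966815  212.46463805]
trig -0.013 [array([414.0361663 , 109.96733893]), array([416.66839206, 207.74022663])]
trig 0.013 [array([443.79217572, 134.64278263]), array([445.31874535, 233.67082788])]
```

Emit:
apply_moves:
  plan:
    - [[-0.002,0,0,0,0,0,1],[-0.004,0,0,0,0,0,1],[-0.006,0,0,0,0,0,1],[-0.008,0,0,0,0,0,1],[-0.01,0,0,0,0,0,1],[-0.011,0,0,0,0,0,1],[-0.011,0,0,0,0,0,1],[-0.011,0,0,0,0,0,1]]

```text
time: 3.68
tool_pos: [0.5277, 0.0235, 0.0937]
tcp_rot: [2.5, 1.902, 0.002]
wrist_force: [1.4, 4.9, 1.9]
width: -0.001
```

```bash
python3 -c "
from h import *
goto(-.022,.092)"
```

```text
t 3.6833 p [0.5277 0.0235 0.0937] r [2.500e+00 1.902e+00 2.000e-03] F [1.4 4.9 1.9] w -0.001
clamp pos [-0.0325 -0.0013  0.0937] shift [ 0.0104 -0.0013  0.0017] turn/pi [ 0.0003 -0.0004 -0.0016] Fclamp [ 5.09 -0.03  1.89]
```

Emit:
apply_moves:
  plan:
    - [[-0.002,0,0,0,0,0,1],[-0.004,0,0,0,0,0,1],[-0.006,0,0,0,0,0,1],[-0.008,0,0,0,0,0,1],[-0.01,0,0,0,0,0,1],[-0.012,0,0,0,0,0,1],[-0.012,0,0,0,0,0,1],[-0.012,0,0,0,0,0,1]]

```text
time: 4.35
tool_pos: [0.5248, 0.0126, 0.0937]
tcp_rot: [-2.5, -1.902, -0.004]
wrist_force: [2.1, 6.7, 1.3]
width: -0.001
```

```bash
python3 -c "
from h import *
goto(-.022,.092);snap('d',{'scene':(140,180,200,130)});goto(-.022,.092)"
```

```text
t 4.35 p [0.5248 0.0126 0.0937] r [-2.5   -1.902 -0.004] F [2.1 6.7 1.3] w -0.001
clamp pos [-0.0438 -0.0013  0.0937] shift [ 0.0218 -0.0014  0.0018] turn/pi [ 0.0004 -0.0007 -0.0016] Fclamp [ 6.99 -0.27  1.31]
t 4.4 p [0.5248 0.0126 0.0937] r [-2.5   -1.902 -0.004] F [1.6 6.7 0.7] w 0.0
clamp pos [-0.0438 -0.0013  0.0937] shift [ 0.0218 -0.0014  0.0018] turn/pi [ 0.0004 -0.0007 -0.0016] Fclamp [6.86 0.21 0.68]
```

View pics/scene_d.png

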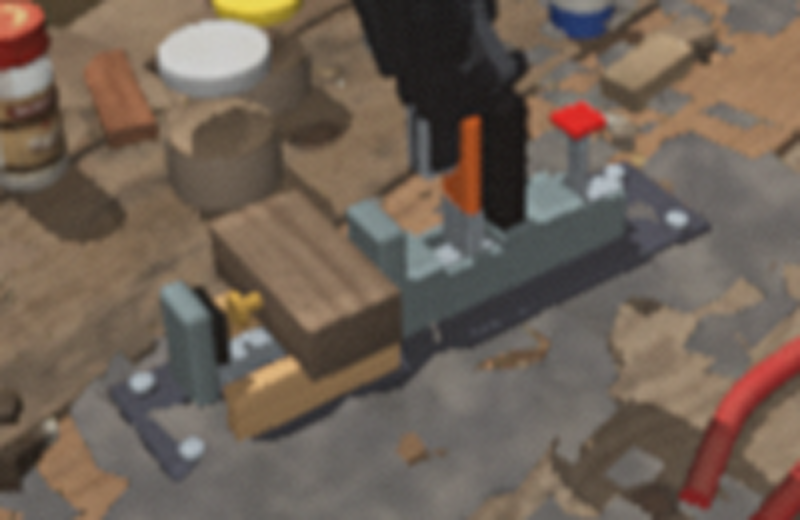

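Jaw pulled in by some mm (its left edge went from 140 to 162 in the crop) and the trigger is nearly at the grip. I'll finish this stroke and find the stop.

Emit:
apply_moves:
  plan:
    - [[-0.001,0,0,0,0,0,1],[-0.002,0,0,0,0,0,1],[-0.003,0,0,0,0,0,1],[-0.004,0,0,0,0,0,1],[-0.005,0,0,0,0,0,1],[-0.005,0,0,0,0,0,1],[-0.005,0,0,0,0,0,1],[-0.005,0,0,0,0,0,1]]

```text
time: 5.07
tool_pos: [0.5237, 0.0083, 0.0938]
tcp_rot: [-2.5, -1.901, -0.005]
wrist_force: [3.5, 8.9, 0.6]
width: 0.0
```

```bash
python3 -c "
from h import *
goto(-.022,.092)"
```

```text
t 5.0667 p [0.5237 0.0083 0.0938] r [-2.5   -1.901 -0.005] F [3.5 8.9 0.6] w 0.0
clamp pos [-0.0482 -0.0013  0.0938] shift [ 0.0262 -0.0015  0.0018] turn/pi [ 0.0004 -0.001  -0.0017] Fclamp [ 9.5  -1.03  0.58]
```

Emit:
apply_moves:
  plan:
    - [[0.005,0,0,0,0,0,1],[0.01,0,0,0,0,0,1],[0.015,0,0,0,0,0,1],[0.02,0,0,0,0,0,1],[0.025,0,0,0,0,0,1],[0.026,0,0,0,0,0,1],[0.026,0,0,0,0,0,1],[0.026,0,0,0,0,0,1]]

```text
time: 5.73
tool_pos: [0.5292, 0.0316, 0.093]
tcp_rot: [-2.5, -1.903, 0.001]
wrist_force: [0.2, -0.8, 0.1]
width: -0.001
```

```bash
python3 -c "
from h import *
goto(-.022,.092);snap('e',{'scene':(140,180,200,130)})"
```

```text
t 5.7333 p [0.5292 0.0316 0.093 ] r [-2.500e+00 -1.903e+00  1.000e-03] F [ 0.2 -0.8  0.1] w -0.001
clamp pos [-0.0242 -0.0006  0.093 ] shift [ 0.0022 -0.0006  0.001 ] turn/pi [-0.0002  0.0002 -0.0014] Fclamp [-0.74 -0.43  0.06]
```

View pics/scene_e.png

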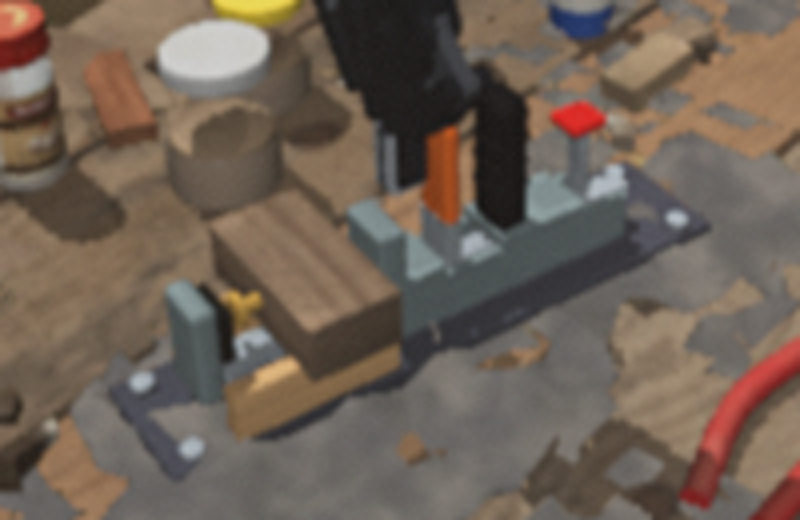

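Trigger returned to rest (edge at 426, as in c) and the jaw held its gain (edge at 168). Stroke 2.

Emit:
apply_moves:
  plan:
    - [[-0.004,0,0,0,0,0,1],[-0.008,0,0,0,0,0,1],[-0.012,0,0,0,0,0,1],[-0.016,0,0,0,0,0,1],[-0.02,0,0,0,0,0,1],[-0.023,0,0,0,0,0,1],[-0.026,0,0,0,0,0,1],[-0.026,0,0,0,0,0,1]]

```text
time: 6.45
tool_pos: [0.5233, 0.0084, 0.0933]
tcp_rot: [-2.5, -1.898, -0.007]
wrist_force: [3.0, 10.5, -2.4]
width: 0.003
```

```bash
python3 -c "
from h import *
goto(-.022,.092);snap('f',{'scene':(140,180,200,130)});goto(-.022,.092)"
```

```text
t 6.45 p [0.5233 0.0084 0.0933] r [-2.5   -1.898 -0.007] F [ 3.  10.5 -2.4] w 0.003
clamp pos [-0.0482 -0.0009  0.0933] shift [ 0.0262 -0.0011  0.0014] turn/pi [ 0.0002 -0.0015 -0.0022] Fclamp [10.9  -0.15 -2.36]
t 6.5 p [0.5232 0.0084 0.0933] r [-2.5   -1.899 -0.006] F [ 1.6  9.5 -3.6] w -0.001
clamp pos [-0.0482 -0.0009  0.0933] shift [ 0.0262 -0.001   0.0014] turn/pi [ 0.0002 -0.0014 -0.0021] Fclamp [ 9.58  0.89 -3.61]
```

View pics/scene_f.png

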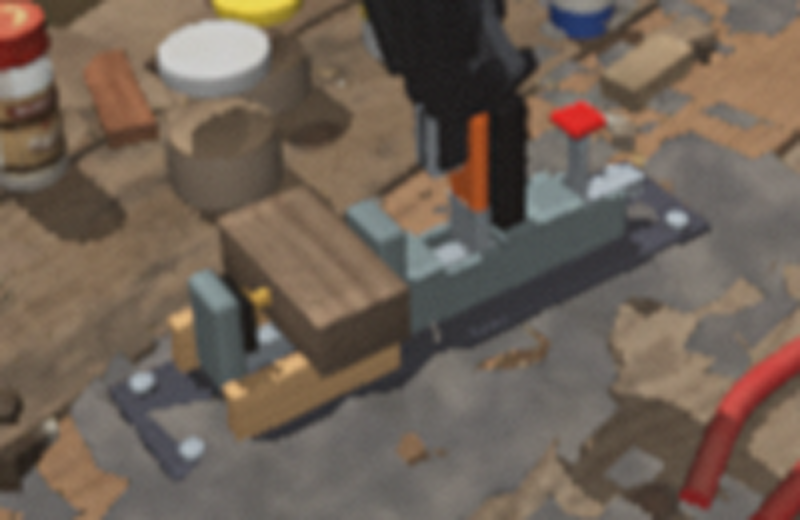

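Jaw has met the rivet and moved the block a few mm. Stroke 3.

Emit:
apply_moves:
  plan:
    - [[0.005,0,0,0,0,0,1],[0.01,0,0,0,0,0,1],[0.015,0,0,0,0,0,1],[0.02,0,0,0,0,0,1],[0.025,0,0,0,0,0,1],[0.026,0,0,0,0,0,1],[0.026,0,0,0,0,0,1],[0.026,0,0,0,0,0,1]]

```text
time: 7.17
tool_pos: [0.5296, 0.0317, 0.0933]
tcp_rot: [2.5, 1.903, -0.0]
wrist_force: [-0.1, -0.4, -0.4]
width: -0.002
```

Emit:
apply_moves:
  plan:
    - [[-0.004,0,0,0,0,0,1],[-0.008,0,0,0,0,0,1],[-0.012,0,0,0,0,0,1],[-0.016,0,0,0,0,0,1],[-0.02,0,0,0,0,0,1],[-0.023,0,0,0,0,0,1],[-0.026,0,0,0,0,0,1],[-0.026,0,0,0,0,0,1]]

```text
time: 7.83
tool_pos: [0.5234, 0.0088, 0.0934]
tcp_rot: [-2.5, -1.898, -0.007]
wrist_force: [3.4, 11.5, -2.4]
width: 0.003
```

```bash
python3 -c "
from h import *
goto(-.022,.092);snap('g',{'scene':(140,180,200,130)});goto(-.022,.092)"
```

```text
t 7.8333 p [0.5234 0.0088 0.0934] r [-2.5   -1.898 -0.007] F [ 3.4 11.5 -2.4] w 0.003
clamp pos [-0.0479 -0.001   0.0934] shift [ 0.0258 -0.0012  0.0015] turn/pi [ 0.0003 -0.0017 -0.0022] Fclamp [12.01 -0.25 -2.38]
t 7.8833 p [0.5234 0.0088 0.0934] r [-2.5   -1.898 -0.007] F [ 3.5 12.1 -2.6] w 0.005
clamp pos [-0.0478 -0.001   0.0934] shift [ 0.0258 -0.0011  0.0015] turn/pi [ 0.0003 -0.0016 -0.0021] Fclamp [12.63 -0.2  -2.63]
```

View pics/scene_g.png

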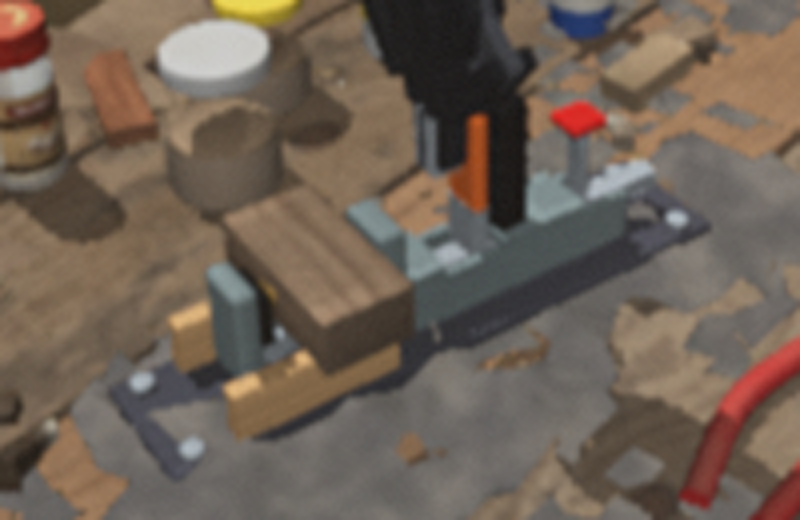

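Emit:
apply_moves:
  plan:
    - [[0.005,0,0,0,0,0,1],[0.01,0,0,0,0,0,1],[0.015,0,0,0,0,0,1],[0.02,0,0,0,0,0,1],[0.025,0,0,0,0,0,1],[0.026,0,0,0,0,0,1],[0.026,0,0,0,0,0,1],[0.026,0,0,0,0,0,1]]

```text
time: 8.55
tool_pos: [0.5295, 0.0316, 0.0932]
tcp_rot: [2.5, 1.903, -0.001]
wrist_force: [-0.4, -0.9, -0.2]
width: 0.0
```

Emit:
apply_moves:
  plan:
    - [[-0.004,0,0,0,0,0,1],[-0.008,0,0,0,0,0,1],[-0.012,0,0,0,0,0,1],[-0.015,0,0,0,0,0,1],[-0.018,0,0,0,0,0,1],[-0.02,0,0,0,0,0,1],[-0.022,0,0,0,0,0,1],[-0.022,0,0,0,0,0,1]]

```text
time: 9.22
tool_pos: [0.5247, 0.0138, 0.0934]
tcp_rot: [-2.5, -1.897, -0.01]
wrist_force: [4.5, 16.1, -3.3]
width: -0.001
```

```bash
python3 -c "
from h import *
goto(-.022,.092);snap('h',{'scene':(140,180,200,130)});goto(-.022,.092)"
```

```text
t 9.2167 p [0.5247 0.0138 0.0934] r [-2.5   -1.897 -0.01 ] F [ 4.5 16.1 -3.3] w -0.001
clamp pos [-0.0427 -0.0009  0.0934] shift [ 0.0206 -0.0011  0.0015] turn/pi [ 0.0002 -0.0024 -0.0024] Fclamp [16.67 -0.09 -3.33]
t 9.2667 p [0.5247 0.0138 0.0934] r [-2.499 -1.897 -0.01 ] F [ 3.6 14.5 -3.1] w 0.004
clamp pos [-0.0426 -0.0009  0.0934] shift [ 0.0206 -0.0011  0.0015] turn/pi [ 0.0003 -0.0023 -0.0023] Fclamp [14.95  0.29 -3.08]
```

View pics/scene_h.png

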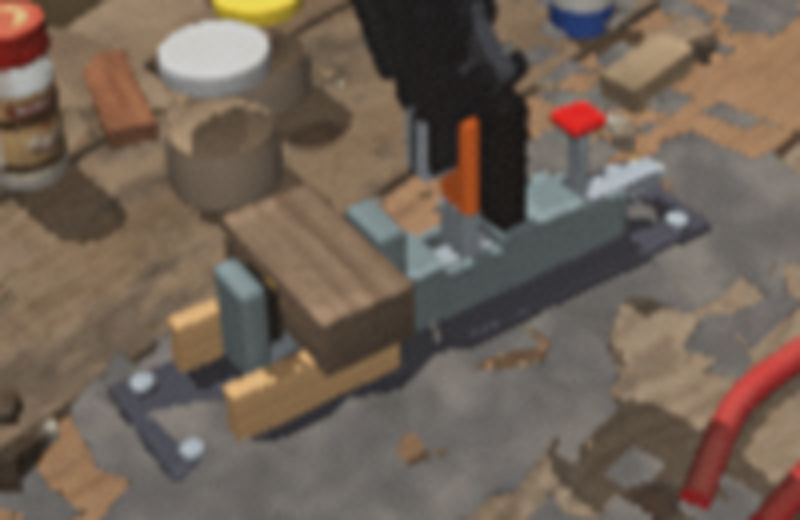

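Emit:
apply_moves:
  plan:
    - [[-0.001,0,0,0,0,0,1],[-0.002,0,0,0,0,0,1],[-0.002,0,0,0,0,0,1],[-0.002,0,0,0,0,0,1],[-0.002,0,0,0,0,0,1],[-0.002,0,0,0,0,0,1],[-0.002,0,0,0,0,0,1],[-0.002,0,0,0,0,0,1]]

```text
time: 9.93
tool_pos: [0.5246, 0.0131, 0.0934]
tcp_rot: [-2.499, -1.896, -0.012]
wrist_force: [5.7, 19.3, -3.3]
width: -0.002
```

```bash
python3 -c "
from h import *
goto(-.022,.092)"
```

```text
t 9.9333 p [0.5246 0.0131 0.0934] r [-2.499 -1.896 -0.012] F [ 5.7 19.3 -3.3] w -0.002
clamp pos [-0.0433 -0.001   0.0934] shift [ 0.0213 -0.0011  0.0016] turn/pi [ 0.0003 -0.0029 -0.0023] Fclamp [20.15 -0.45 -3.31]
```

Now 2 mm commanded gave 0.7 mm and +4 N: pad stiffness, so the rivet is home. I'll raise the trigger force to about 26 N (about 19 N at the jaw).

Emit:
apply_moves:
  plan:
    - [[-0.001,0,0,0,0,0,1],[-0.002,0,0,0,0,0,1],[-0.003,0,0,0,0,0,1],[-0.003,0,0,0,0,0,1],[-0.003,0,0,0,0,0,1],[-0.003,0,0,0,0,0,1],[-0.003,0,0,0,0,0,1],[-0.003,0,0,0,0,0,1]]

```text
time: 10.6
tool_pos: [0.5242, 0.0119, 0.0935]
tcp_rot: [-2.498, -1.895, -0.016]
wrist_force: [6.1, 25.6, -4.2]
width: -0.003
```

```bash
python3 -c "
from h import *
goto(-.022,.092);snap('i',{'scene':(140,180,200,130)});goto(-.022,.092)"
```

```text
t 10.6 p [0.5242 0.0119 0.0935] r [-2.498 -1.895 -0.016] F [ 6.1 25.6 -4.2] w -0.003
clamp pos [-0.0446 -0.001   0.0935] shift [ 0.0226 -0.0011  0.0017] turn/pi [ 0.0004 -0.0039 -0.0025] Fclamp [26.27  0.85 -4.23]
t 10.65 p [0.5243 0.0119 0.0935] r [-2.498 -1.895 -0.016] F [ 7.2 25.7 -5.7] w -0.004
clamp pos [-0.0446 -0.001   0.0935] shift [ 0.0225 -0.0011  0.0017] turn/pi [ 0.0004 -0.0039 -0.0025] Fclamp [26.68 -0.24 -5.73]
```

View pics/scene_i.png

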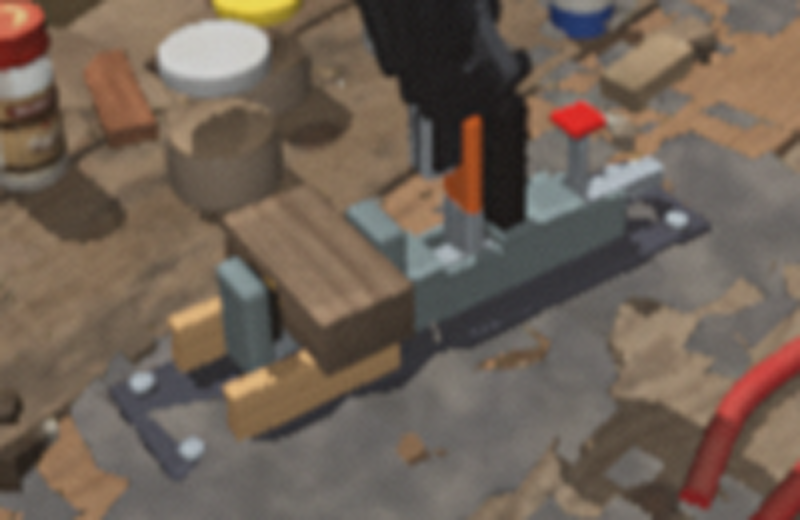

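Emit:
apply_moves:
  plan:
    - [[0.005,0,0,0,0,0,1],[0.01,0,0,0,0,0,1],[0.016,0,0,0,0,0,1],[0.022,0,0,0,0,0,1],[0.028,0,0,0,0,0,1],[0.029,0,-0.01,0,0,0,1],[0.029,0,-0.04,0,0,0,1],[0.029,0,-0.07,0,0,0,1]]

```text
time: 11.32
tool_pos: [0.5283, 0.0333, 0.1628]
tcp_rot: [-2.498, -1.901, 0.007]
wrist_force: [1.3, 0.8, 0.0]
width: -0.004
```

```bash
python3 -c "
from h import *
snap('j',{'scene':(140,180,200,130)});goto(-.135,.165)"
```

```text
t 11.3667 p [0.5335 0.0334 0.1711] r [2.496 1.899 0.01 ] F [2.9 0.7 4.9] w 0.0
clamp pos [-0.0214 -0.0043  0.1711] shift [-0.1136 -0.0038  0.0059] turn/pi [ 0.0026 -0.0006 -0.0015] Fclamp [ 1.46 -2.61  4.92]
```

View pics/scene_j.png

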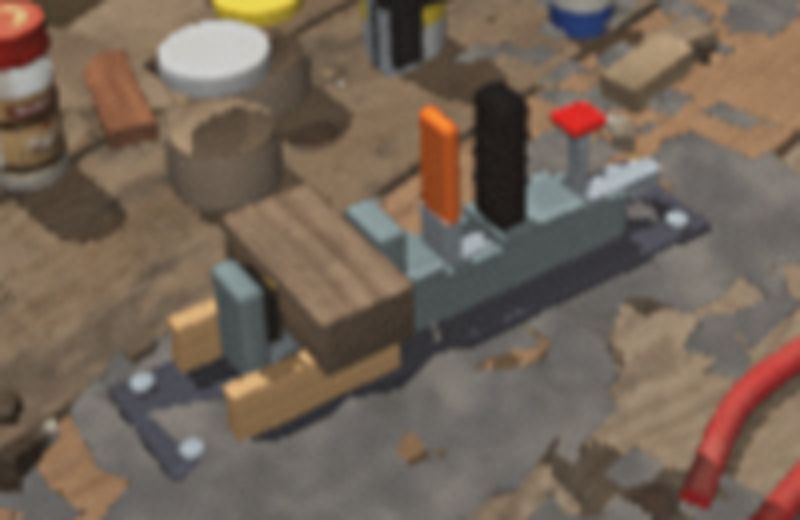

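Emit:
apply_moves:
  plan:
    - [[-0.02,0,-0.003,0,0,0,1],[-0.045,0,-0.003,0,0,0,1],[-0.075,0,-0.003,0,0,0,1],[-0.1,0,-0.003,0,0,0,1],[-0.112,0,0,0,0,0,1],[-0.113,0,0.02,0,0,0,1],[-0.113,0,0.04,0,0,0,1],[-0.113,0,0.05,0,0,0,1]]

```text
time: 12.03
tool_pos: [0.4987, -0.0755, 0.1117]
tcp_rot: [-2.5, -1.9, 0.002]
wrist_force: [-0.1, 0.3, -0.8]
width: 0.005
```

```bash
python3 -c "
from h import *
snap('k');goto(-.135,.098)"
```

```text
t 12.1333 p [ 0.498  -0.0749  0.1112] r [-2.498 -1.9    0.005] F [-0.1 -0.   0.4] w 0.004
clamp pos [-0.1352  0.0016  0.1112] shift [0.0002 0.0017 0.0132] turn/pi [-0.0015  0.0001 -0.0016] Fclamp [-0.03  0.13  0.41]
```

View pics/scene_k.png

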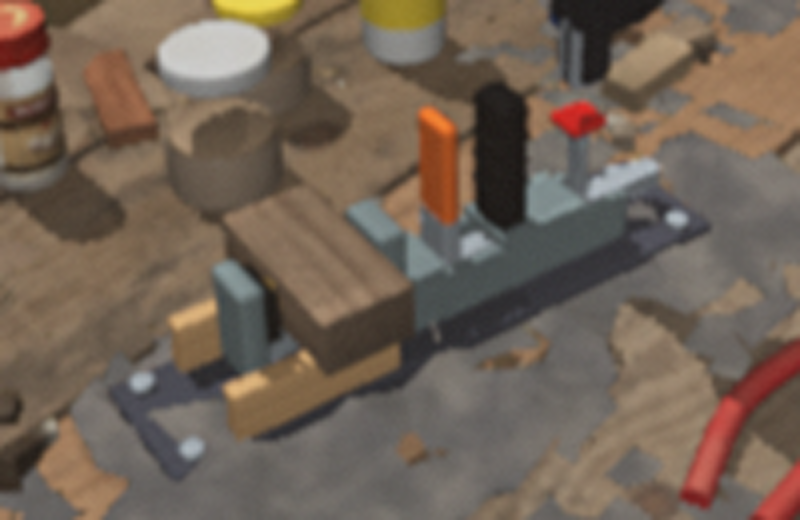

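View pics/top_k.png

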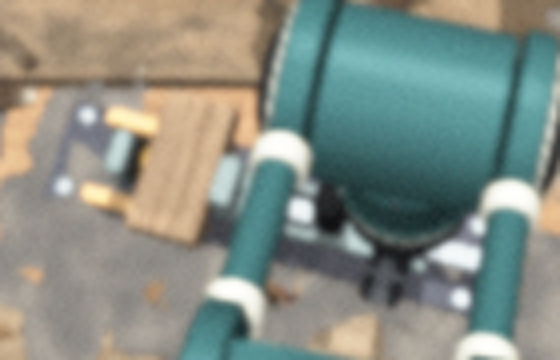

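The fingertips (588,80 in the crop) hang just above the tab (578,118), and the trigger is at rest. Next I press the tab and hold it down.

Emit:
apply_moves:
  plan:
    - [[0,0,0.006,0,0,0,1],[0,0,0.012,0,0,0,1],[0,0,0.018,0,0,0,1],[0,0,0.022,0,0,0,1],[0,0,0.025,0,0,0,1],[0,0,0.028,0,0,0,1],[0,0,0.029,0,0,0,1],[0,0,0.029,0,0,0,1]]

```text
time: 12.8
tool_pos: [0.5003, -0.0751, 0.0843]
tcp_rot: [2.5, 1.902, 0.001]
wrist_force: [0.5, 1.5, 2.3]
width: 0.0
```

```bash
python3 -c "
from h import *
goto(-.135,.084)"
```

```text
t 12.8 p [ 0.5003 -0.0751  0.0843] r [2.500e+00 1.902e+00 1.000e-03] F [0.5 1.5 2.3] w 0.0
clamp pos [-0.1349 -0.0006  0.0843] shift [-0.0001 -0.0006  0.0003] turn/pi [ 0.0001 -0.0001 -0.0015] Fclamp [ 1.6  -0.09  2.32]
```

Force +2.3 N and tip at z 84.3 mm: the tab is down. Holding for over 2 s.

Emit:
apply_moves:
  plan:
    - [[0,0,0,0,0,0,1],[0,0,0,0,0,0,1],[0,0,0,0,0,0,1],[0,0,0,0,0,0,1],[0,0,0,0,0,0,1],[0,0,0,0,0,0,1],[0,0,0,0,0,0,1],[0,0,0,0,0,0,1]]

```text
time: 13.47
tool_pos: [0.5002, -0.0753, 0.0844]
tcp_rot: [2.5, 1.902, 0.0]
wrist_force: [1.5, 1.4, 1.7]
width: 0.001
```

Emit:
apply_moves:
  plan:
    - [[0,0,0,0,0,0,1],[0,0,0,0,0,0,1],[0,0,0,0,0,0,1],[0,0,0,0,0,0,1],[0,0,0,0,0,0,1],[0,0,0,0,0,0,1],[0,0,0,0,0,0,1],[0,0,0,0,0,0,1]]

```text
time: 14.13
tool_pos: [0.5001, -0.0753, 0.0844]
tcp_rot: [2.5, 1.902, 0.0]
wrist_force: [0.6, -0.0, 2.6]
width: 0.001
```

Emit:
apply_moves:
  plan:
    - [[0,0,0,0,0,0,1],[0,0,0,0,0,0,1],[0,0,0,0,0,0,1],[0,0,0,0,0,0,1],[0,0,0,0,0,0,1],[0,0,0,0,0,0,1],[0,0,0,0,0,0,1],[0,0,0,0,0,0,1]]

```text
time: 14.8
tool_pos: [0.5, -0.0753, 0.0843]
tcp_rot: [2.5, 1.902, -0.0]
wrist_force: [2.2, -0.2, 2.2]
width: -0.0
```

```bash
python3 -c "
from h import *
snap('l');goto(-.135,.084)"
```

```text
t 14.9 p [ 0.5    -0.0753  0.0843] r [ 2.5    1.902 -0.   ] F [ 0.9 -0.5  2. ] w -0.002
clamp pos [-0.1351 -0.0004  0.0843] shift [ 0.0001 -0.0004  0.0003] turn/pi [ 0.      0.     -0.0015] Fclamp [-0.2 -1.   2. ]
```

View pics/scene_l.png

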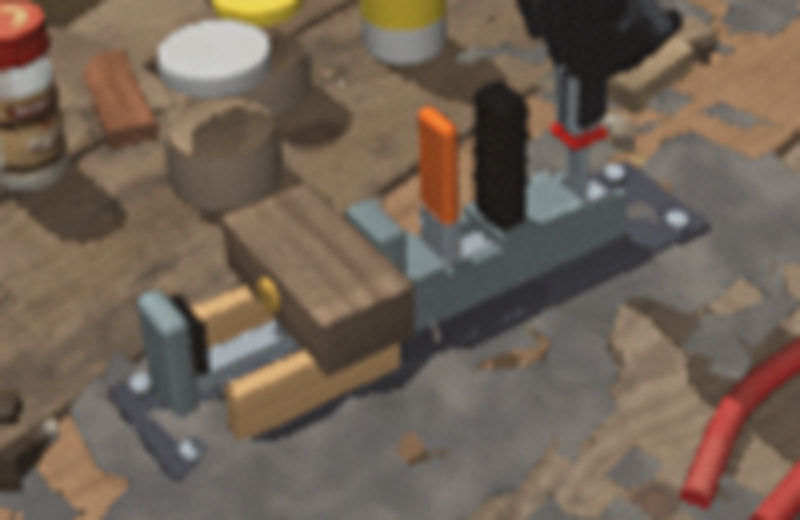

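View pics/top_l.png

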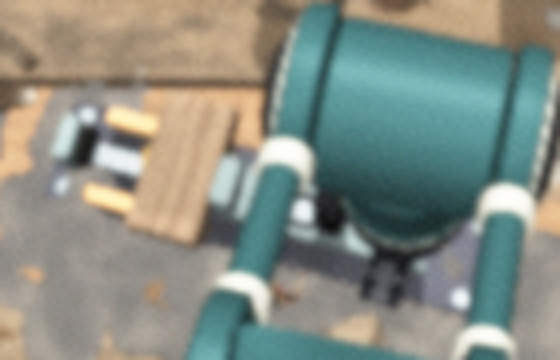

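The jaw is back at its open position (edge at 140, as at the start) and the rivet head sits on the face at (268,293). I'll let go and lift clear.

Emit:
apply_moves:
  plan:
    - [[0,0,-0.003,0,0,0,1],[0,0,-0.008,0,0,0,1],[0,0,-0.02,0,0,0,1],[0,0,-0.045,0,0,0,1],[0,0,-0.075,0,0,0,1],[0,0,-0.105,0,0,0,1],[0,0,-0.12,0,0,0,1],[0,0,-0.12,0,0,0,1]]

```text
time: 15.57
tool_pos: [0.5025, -0.0757, 0.2098]
tcp_rot: [2.495, 1.899, 0.008]
wrist_force: [0.2, 0.6, 1.0]
width: -0.003
```

Emit:
apply_moves:
  plan:
    - [[-0.03,0,0,0,0,0,1],[-0.06,0,0,0,0,0,1],[-0.09,0,0,0,0,0,1],[-0.12,0,0,0,0,0,1],[-0.15,0,0,0,0,0,1],[-0.18,0,0,0,0,0,1],[-0.2,0,0,0,0,0,1],[-0.2,0,0,0,0,0,1]]

```text
time: 16.23
tool_pos: [0.4447, -0.2706, 0.2033]
tcp_rot: [-2.502, -1.897, 0.003]
wrist_force: [0.4, 0.7, 0.4]
width: 0.002
```

```bash
python3 -c "
from h import *
snap('m',{'scene':(170,200,140,90),'top':(160,150,190,100)},k=4);st()
im=np.load('pics/scene_m.npy');cv2.imwrite('pics/riv.png',cv2.resize(im[235:285,165:245],None,fx=9,fy=9,interpolation=cv2.INTER_CUBIC))"
```

```text
t 16.3333 p [ 0.4456 -0.2677  0.2033] r [-2.500e+00 -1.898e+00  1.000e-03] F [0.2 0.1 0.5] w -0.002
```

View pics/riv.png

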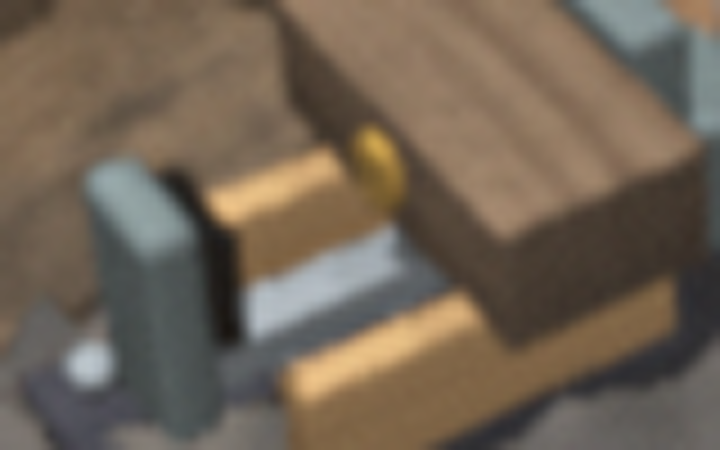

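View pics/top_m.png

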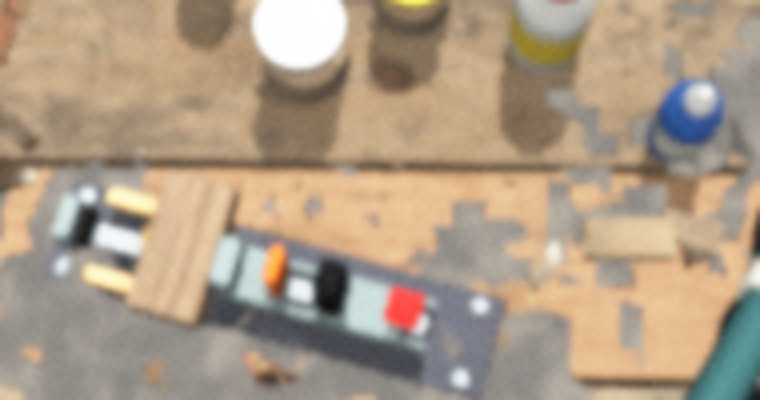

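View pics/scene_m.png

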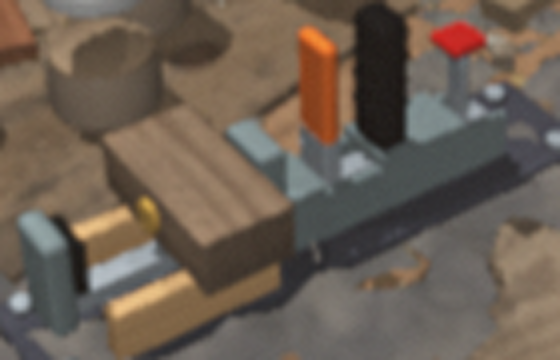

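The rivet head lies flat on the block, the jaw is open, the tab is up, the block is in its cradle and the bottle is where it stood. Handing in.

```bash
python3 -c "
from h import *
st();print(bot.finish_job())"
```

```text
t 16.3333 p [ 0.4456 -0.2677  0.2033] r [-2.500e+00 -1.898e+00  1.000e-03] F [0.2 0.1 0.5] w -0.002
the job is handed in; nothing more can be done
None
```

The rivet is pressed fully home and the clamp is open again. I handed the job in at about 16.3 s; no verdict was reported.

- **Pressing:** I pushed the orange trigger with the shut fingertips in four strokes, letting it back fully between strokes. On the fourth stroke the force began rising at about the pad's stiffness, which showed the rivet was home. I held the trigger at 26–27 N, which is about 19–20 N on the rivet head after the nominal 7 N of drag. The jaw force is worked out from the wrist force, not measured directly.
- **Release:** I pressed the red tab to a tip height of about 84 mm, some 8 mm of travel, and held it for about 2 s. I let go once the jaw had sprung fully open.
- **Last pictures:** The rivet head lies flat on the block's face and the jaw is at its open stop. The trigger is at rest and the tab is up. The block is on its rails against the anvil and the bottle stands where it was. The arm was clear of everything, with wrist force near zero.

No check failed or disagreed.

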